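Present a sample tube's barcode to the bench scanner

TASK

Book in the purple-capped glass tube: grip it lightly (under 45 N), draw it straight up out of the rack without forcing it against the holes, then slant it, cap uppermost, and hold it up in front of the barcode scanner with the middle of its label centred on the window, about 10 cm away and facing it squarely, the tube lying parallel to the glass. Finish while still holding it there, steady and raised; do not touch the scanner or disturb the other things.

Things in the scene. Friction and masses are not known exactly. Their poses are not given: they have to be found in the camera images.
- purple_tube_mid (a point): Centre (half-way up) of the tube with the PURPLE cap, the one to scan: thin glass, 16 mm across, 110 mm tall over all. The ribbed cap, 19 mm across, is its top 26 mm: the cap's middle is 42 mm along +z from here. z runs along the tube to the cap; +x points out through the middle of the white barcode label, on the +x side of the glass only, from 26 mm below to 26 mm above here.
- purple_tube: The same tube; origin at the centre of its rounded foot, axes as above. About 22 g. It starts upright in the rack, its label facing roughly away from the robot (up to 50 degrees either side).
- scanner_window (a point): Centre of the dark red window (70 x 46 mm) on the front of the scanner's head, a white and black box 86 mm wide, 76 deep, 62 high. +x points straight into the scanner, square to the glass; it looks out along -x, roughly to the robot and 29 to 43 degrees below level. y runs across the window, z up along it. A knock would put the head off its aim.
- scanner: Barcode scanner on its stand, fixed: round dark foot, column, and a fork in which the head tilts (stiff by friction) on a pivot 290 mm above the bench. Origin on the bench under the pivot; the column stands 68 mm behind it (+x), the window 46 mm before it.
- rack: Blue two-tier tube rack on a steel sheet, 116 x 304 mm, fixed; origin under its centre, y along its length. Tubes stand on the sheet, 4 mm above the bench, in 20 mm holes (2 mm of play all round) through two plates, the upper one's top 58 mm above the bench; end handles reach 84 mm. Tubes stand 50 mm or more apart.
- cyan_tube: A tube like the purple one but with cap colour light blue, standing in the same rack: leave alone. Origin at the centre of its underside.
- orange_tube: A tube like the purple one but with cap colour orange, standing in the same rack: leave alone. Origin at the centre of its underside.
- red_tube: A tube like the purple one but with cap colour red, standing in the same rack: leave alone. Origin at the centre of its underside.
- yellow_tube: A tube like the purple one but with cap colour yellow, standing in the same rack: leave alone. Origin at the centre of its underside.
- spray_bottle: Amber glass spray bottle, 53 mm across, 148 mm tall, standing on the bench: leave alone. Origin under it.
- tape_spool: White and teal spool of tape, 62 mm across, 27 mm tall, on the bench: leave alone. Origin under it.
- syringe: Clear plastic syringe without needle, 150 mm long, lying along its x axis, 25 mm high: leave alone. Origin under its middle.

How it is judged:
On the way:
1. the purple tube is drawn up clear of the rack, still upright (height (world z) of purple_tube_mid above 0.118 m and angle between purple_tube_mid's own z axis and vertical below 0.4 rad and contact force between the fingers and purple_tube above 1 N and contact force between purple_tube and rack below 0.2 N), for 0.05 s.
At the end, for the whole second after the job is handed in: The purple tube is still held, at rest, clear of rack and scanner, over 14 cm up, cap uppermost; its centre 6 to 15 cm before the scanner window and within 25 mm of its centre line; the tube parallel to the window within 15 degrees, the label facing it within 20 (contact force between the fingers and purple_tube above 2 N and contact force between purple_tube and rack below 0.2 N and contact force between purple_tube and scanner below 0.2 N and height (world z) of purple_tube_mid above 0.14 m and angle between purple_tube_mid's own z axis and vertical between 0.2 and 1.3 rad and x of purple_tube_mid in the frame of scanner_window between -0.15 and -0.06 m and y of purple_tube_mid in the frame of scanner_window between -0.025 and 0.025 m and z of purple_tube_mid in the frame of scanner_window between -0.025 and 0.025 m and x of scanner_window in the frame of purple_tube_mid above 0.04 m and angle between the z axis of purple_tube_mid and the x axis of scanner_window, either way round above 1.3 rad and angle between the x axis of purple_tube_mid and the x axis of scanner_window, either way round below 0.35 rad and linear speed of purple_tube below 0.03 m/s); the arm keeps its last pose, push and grip.
It fails at once if the glass tube is squeezed with more than 45 N by each finger (90 N in all) (contact force between the fingers and purple_tube above 90 N).
It fails at once if the tube is forced against the rack (more than 20 N) (contact force between purple_tube and rack above 20 N).
It fails at once if the scanner is struck, or knocked off its aim (contact force between any of purple_tube, the arm, the fingers and scanner above 1 N or distance of scanner_window from where it was at the start of the episode above 0.01 m).
It fails at once if another tube is disturbed (moved 12 mm) (distance of any of cyan_tube, orange_tube, red_tube, yellow_tube from where it was at the start of the episode above 0.012 m).
It fails at once if the bottle, spool or syringe is disturbed (moved 15 mm) (distance of any of spray_bottle, tape_spool, syringe from where it was at the start of the episode above 0.015 m).
It also fails if it takes over 38 s, if anything falls off the work surface, if the arm or the gripper's body presses on something with over 40 N, if the wrist force passes 120 N, or if a joint passes its speed limit or range.

ROBOT

A 7-joint arm with a two-finger parallel gripper is mounted at the origin on the work surface. World frame = base frame: x ahead of the robot, y to its left, z up, the work surface at z = 0. Lengths are in m, angles in rad, forces in N, time in s.
With the tool pointing down it reaches from about 0.425 to 0.95 m from the base axis. Payload 4.7 kg.
Tool frame: the origin (TCP) lies at the very end of the fingers, on their centre line; the grasp point (between the pads) lies 19 mm behind it; z points along the fingers, y is the direction in which the jaws open and shut (so a half turn about z gives the same grasp; the last joint's range is limited). The gripper opens to 87 mm and grips with 3 to 60 N. Pads are 19 mm wide; open, the fingers measure 117 mm over their backs; the gripper's body (75 mm by 190 mm) begins 51 mm behind the grasp point.
Start: joints at [1.27, 0.469, -0.049, 1.532, 0.024, 1.141, -0.082], TCP at [0.181, -0.65, 0.223] pointing down, gripper open.
Joint ranges: [-2.59, 2.59], [-0.33, 1.99], [-1.39, 1.29], [0.1, 2.45], [-1.04, 4.18], [0.21, 1.99], [-2.66, 2.66]. Speed limits (rad/s): [2.57, 2.57, 3.14, 3.14, 3.14, 3.14, 3.14].

INTERFACE

Orientations are given as a 3x3 rotation matrix whose columns are the frame's x, y, z axes.
In Python, from station import env gives the robot as it stands. The module is installed in compiled form; this text tells all that it offers.
- The arm moves only by the tool apply_moves, never from a script. Its argument "increments" is a list of rows, each an object with "grip": the closure, from 0 (fully open) to 1 (shut); "offset": the shift along the world's x, y, z in cm, a list of three; "roll": the turn about the world's z in degrees. A call has exactly 10 rows; each row is the pose to reach, as a shift and turn from the pose commanded when the call began; what a row does not reach only later rows make up. A row lasts 1/12 s, in which the tool goes at most 41.7 mm and 7.16 degrees, less where a joint would pass 70% of its speed; a pose out of reach is approached as far as the arm can. A call with a gripper value outside its range is refused whole. The fingers move at their own pace and stop on an object; "newtons" is the grip in N (left out, the last holds). Time passes only in rows, so rows that repeat a pose let the fingers close, or fill a call up. It gives the time, the measured TCP pose, the force and the opening at its end, in the units of the state.
- env.get_obs(): the state, without advancing time (a new reading comes with each control period).
- env.snapshot(name): name is "side" or "top"; returns (picture, depth): 480x640x3 uint8, red, green, blue; 480x640 float32, m along the optical axis (not along the pixel's ray), 0 where there is no reading.
- env.get_calibration(name): a dict with "intrinsics" (3x3 intrinsics, pixels), "xyz" and "orientation" of the camera in the world. Camera axes: x right, y down, z forward; pixel columns grow to the right and rows downward; lengths in m; the calibration is good to about 2 mm. A picture is of the moment at which its call begins. get_calibration takes no time and is no camera call.
- env.finish_job(): hands the job in, once; it reports no verdict.
Trained networks look in the newest picture that a camera, given by its name, has taken for a name from the list of things; names that differ only in an ending like _2 or _b are one class to them, and where a whole thing is asked for, a point or a joint stands for the part that bears it (a point fixed in the world has none). Each returns a list of dicts, best first, with "p" (0 to 1); they miss things now and then, are a little off and sometimes report something else, mostly with a low value. They report only what shows in the picture. A call takes as long as a camera call.
- env.search_frame(thing, camera): "extent" ([centre column, centre row, width, height] in pixels, round what is visible of it).
The state is a dict: "clock": time; "joints": joint angles; "joint_velocities": joint speeds; "joint_torque": joint torques, N m; "position": TCP position; "tcp_rot": TCP orientation; "ft_force": force on the tool from outside, world axes, zero at the start; "torque": the same for the moment, N m; "opening": finger opening in m.
Only numpy, scipy, OpenCV 4.12 (cv2) and the standard library are available. Lean on these libraries where they do the work, as an engineer would, in place of code of your own. Each camera call takes 0.05 s, during which the arm holds its last target. There are 200 camera calls.

## Working session

There is one attempt and no reset: what is moved stays moved. The work goes in short steps, Python scripts to look and compute and a tool call to move; the robot and the scene stay as the last step left them, time stands still between calls to the robot, and variables do not carry over. Pictures are saved under pics/ and viewed, on a budget of 10 in all, crops included, one or two more only if the job needs it, and the job is handed in when it is done.

Besides the shell and the picture viewer there is one more tool, called after ">>>" as a command line: name --argument value ..., lists and objects as JSON in quotes. apply_moves: Moves the arm, as the interface text tells. Its arguments: {"type":"object","properties":{"increments":{"type":"array","items":{"type":"object","properties":{"grip":{"type":"number"},"offset":{"type":"array","items":{"type":"number"}},"roll":{"type":"number"}}}},"newtons":{"type":"number"}},"required":["increments"]}

```bash
mkdir -p pics; cat > h.py <<'E'
from station import env
import numpy as np, cv2
def cal(c):
    d=env.get_calibration(c); return np.array(d["intrinsics"]),np.array(d["xyz"]),np.array(d["orientation"])
def cloud(c,depth):
    K,t,R=cal(c); v,u=np.mgrid[:480,:640]
    p=np.stack([(u-K[0,2])/K[0,0]*depth,(v-K[1,2])/K[1,1]*depth,depth],-1)
    return p@R.T+t
def proj(c,P):
    K,t,R=cal(c); q=(np.atleast_2d(P)-t)@R; q=q@K.T; return q[:,:2]/q[:,2:]
E
python3 - <<'E'
from h import *
for c in("side","top"):
    im,d=env.snapshot(c); np.savez(c+"0.npz",im=im,d=d)
    cv2.imwrite(f"pics/{c}0.png",im[...,::-1]); W=cloud(c,d)
    print(c,cal(c)[1].round(3),cal(c)[2].round(2).tolist(),cal(c)[0][0,0])
    for n in("purple_tube","scanner_window","scanner","rack","spray_bottle","tape_spool","syringe","red_tube","cyan_tube","orange_tube","yellow_tube"):
        for r in env.search_frame(n,c)[:2]:
            e=r["extent"]; print(n,round(r["p"],2),np.round(e),W[int(np.clip(e[1],0,479)),int(np.clip(e[0],0,639))].round(3))
print(env.get_obs()["clock"],env.get_obs()["tcp_rot"])
E
```

```text
side [0.384 0.874 0.659] [[-0.98, -0.1, 0.17], [-0.2, 0.48, -0.86], [0.0, -0.87, -0.49]] 437.85280423677636
purple_tube 0.51 [317. 349.   8.  38.] [0.502 0.269 0.079]
scanner_window 0.87 [289. 158.  45.  42.] [ 0.663 -0.151  0.301]
scanner 0.82 [278. 202.  67. 123.] [ 0.813 -0.535 -0.004]
rack 0.66 [311. 353.  78. 141.] [0.516 0.258 0.056]
tape_spool 0.6 [403. 278.  22.  21.] [ 0.348 -0.084  0.027]
syringe 0.84 [411. 244.  46.  11.] [ 0.332 -0.284  0.014]
red_tube 0.87 [300. 363.   9.  37.] [0.523 0.32  0.087]
cyan_tube 0.72 [283. 201.  56. 122.] [ 0.794 -0.536 -0.002]
cyan_tube 0.52 [324. 313.  10.  32.] [0.508 0.169 0.083]
orange_tube 0.69 [312. 297.   6.  32.] [0.544 0.118 0.084]
orange_tube 0.4 [309. 352.  81. 142.] [0.521 0.252 0.053]
yellow_tube 0.69 [310. 332.   7.  34.] [0.528 0.22  0.074]
top [0.338 0.016 1.368] [[-0.0, -0.98, 0.2], [-1.0, 0.0, 0.0], [-0.01, -0.2, -0.98]] 486.4673325840075
purple_tube 0.45 [232. 282.   7.  12.] [0.497 0.255 0.118]
scanner 0.66 [408. 202.  70.  75.] [ 0.652 -0.173  0.311]
rack 0.96 [254. 278. 118.  54.] [0.518 0.208 0.057]
spray_bottle 0.8 [310. 191.  21.  28.] [0.736 0.056 0.136]
tape_spool 0.61 [377. 341.  26.  23.] [ 0.349 -0.125  0.027]
syringe 0.55 [442. 350.  23.  54.] [ 0.322 -0.299  0.018]
cyan_tube 0.68 [438. 344.  16.  38.] [ 0.338 -0.29   0.023]
cyan_tube 0.51 [272. 278.   9.   8.] [0.507 0.152 0.118]
orange_tube 0.42 [288. 268.  13.  11.] [0.537 0.114 0.112]
orange_tube 0.22 [307. 193.  21.  25.] [0.739 0.062 0.119]
yellow_tube 0.65 [308. 191.  22.  27.] [0.738 0.059 0.13 ]
yellow_tube 0.4 [250. 271.  10.   8.] [0.525 0.212 0.119]
1.2 [[ 9.63282863e-01  2.68488593e-01  2.62209105e-05]
 [ 2.68488594e-01 -9.63282862e-01 -4.80440615e-05]
 [ 1.23588712e-05  5.33200365e-05 -9.99999999e-01]]
```

View pics/side0.png

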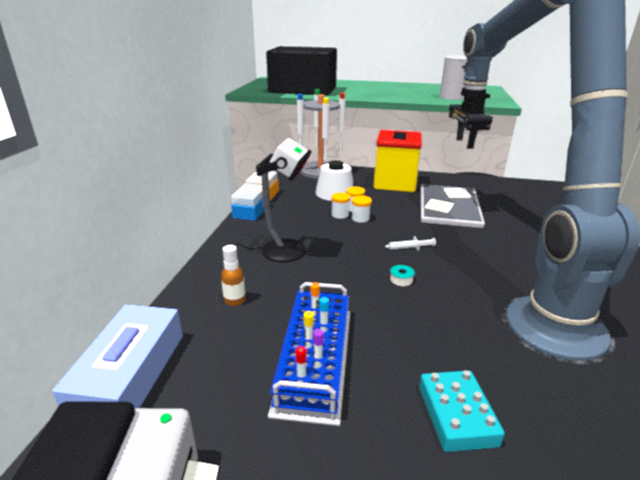

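View pics/top0.png

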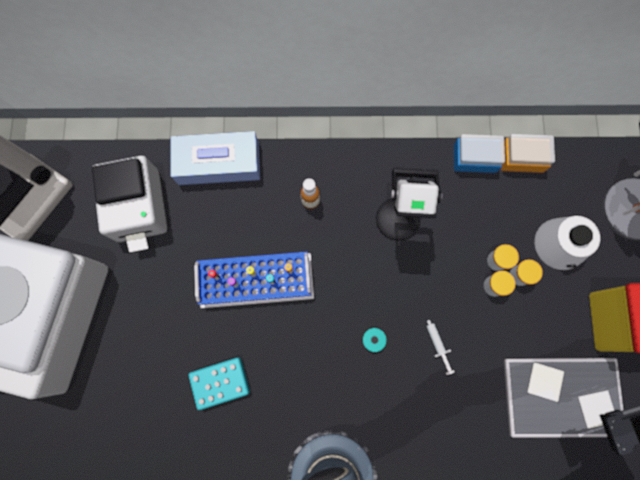

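```bash
python3 - <<'E'
from h import *
s=np.load("side0.npz")["im"];t=np.load("top0.npz")["im"]
def cr(im,u,v,w,k): return cv2.resize(im[v-w//2:v+w//2,u-w//2:u+w//2],(400,300) if 0 else (k,k),interpolation=cv2.INTER_CUBIC)
a=np.hstack([cr(s,314,345,60,400),cr(s,288,160,60,400)])
cv2.imwrite("pics/c1.png",a[...,::-1])
W=cloud("side",np.load("side0.npz")["d"])
for v in range(326,370,3): print(v,[ (u,*s[v,u]) for u in range(311,325)])
E
```

```text
326 [(311, np.uint8(184), np.uint8(173), np.uint8(113)), (312, np.uint8(152), np.uint8(146), np.uint8(130)), (313, np.uint8(101), np.uint8(108), np.uint8(151)), (314, np.uint8(52), np.uint8(81), np.uint8(186)), (315, np.uint8(27), np.uint8(75), np.uint8(220)), (316, np.uint8(15), np.uint8(79), np.uint8(233)), (317, np.uint8(10), np.uint8(79), np.uint8(231)), (318, np.uint8(15), np.uint8(75), np.uint8(217)), (319, np.uint8(36), np.uint8(71), np.uint8(193)), (320, np.uint8(66), np.uint8(91), np.uint8(183)), (321, np.uint8(85), np.uint8(110), np.uint8(188)), (322, np.uint8(95), np.uint8(117), np.uint8(193)), (323, np.uint8(91), np.uint8(116), np.uint8(194)), (324, np.uint8(82), np.uint8(108), np.uint8(201))]
329 [(311, np.uint8(161), np.uint8(176), np.uint8(184)), (312, np.uint8(125), np.uint8(140), np.uint8(173)), (313, np.uint8(76), np.uint8(88), np.uint8(187)), (314, np.uint8(92), np.uint8(72), np.uint8(224)), (315, np.uint8(128), np.uint8(76), np.uint8(244)), (316, np.uint8(167), np.uint8(79), np.uint8(251)), (317, np.uint8(190), np.uint8(77), np.uint8(250)), (318, np.uint8(195), np
[... 8990 characters left out ...]
p.uint8(14), np.uint8(55), np.uint8(152)), (312, np.uint8(22), np.uint8(56), np.uint8(147)), (313, np.uint8(53), np.uint8(74), np.uint8(147)), (314, np.uint8(85), np.uint8(98), np.uint8(159)), (315, np.uint8(101), np.uint8(121), np.uint8(188)), (316, np.uint8(104), np.uint8(130), np.uint8(214)), (317, np.uint8(102), np.uint8(128), np.uint8(224)), (318, np.uint8(87), np.uint8(114), np.uint8(226)), (319, np.uint8(71), np.uint8(106), np.uint8(228)), (320, np.uint8(50), np.uint8(94), np.uint8(231)), (321, np.uint8(22), np.uint8(81), np.uint8(232)), (322, np.uint8(24), np.uint8(86), np.uint8(235)), (323, np.uint8(18), np.uint8(85), np.uint8(234)), (324, np.uint8(17), np.uint8(80), np.uint8(229))]
```

View pics/c1.png

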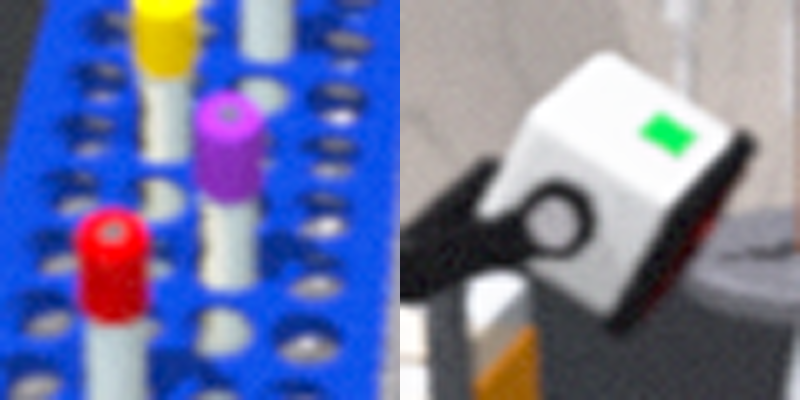

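```bash
python3 - <<'E'
from h import *
rng=np.random.default_rng(0)
for c in("side","top"):
    z=np.load(c+"0.npz"); im=z["im"].astype(int); W=cloud(c,z["d"]); r,g,b=im[...,0],im[...,1],im[...,2]
    m=(r>90)&(b>140)&(g<90)&(W[...,2]>.06)&(abs(W[...,0]-.5)<.05)&(abs(W[...,1]-.26)<.05)&(r>g+50)
    P=W[m]; v,u=np.where(m); print(c,"purple",m.sum(),u.mean(),v.mean(),np.median(P,0).round(4),P.min(0).round(3),P.max(0).round(3)); tp=P[P[:,2]>.112]; print(len(tp),tp.mean(0).round(4) if len(tp) else "")
    K=(W[...,2]>.225)&(W[...,2]<.36)&(abs(W[...,0]-.68)<.12)&(abs(W[...,1]+.17)<.1)&(r+g+b>250)
    Q=W[K]; print("head",len(Q),Q.min(0).round(3),Q.max(0).round(3))
    np.save(c+"_head.npy",Q)
    for k in range(2):
        best=None
        for _ in range(600):
            a=Q[rng.choice(len(Q),3,False)]; n=np.cross(a[1]-a[0],a[2]-a[0]); L=np.linalg.norm(n)
            if L<1e-5: continue
            n/=L; i=abs((Q-a[0])@n)<.002
            if best is None or i.sum()>best.sum(): best=i
        S=Q[best]; mu=S.mean(0); n=np.linalg.svd(S-mu)[2][2]; n*=np.sign(n[2])
        print("plane",len(S),n.round(3),"elev",np.degrees(np.arcsin(n[2])).round(1),"az",np.degrees(np.arctan2(n[1],n[0])).round(1),mu.round(4))
        box=cv2.minAreaRect; Q=Q[~best]
        np.save(f"{c}_pl{k}.npy",S)
E
```

```text
side purple 115 317.3391304347826 337.83478260869566 [0.502  0.2689 0.1054] [0.492 0.253 0.089] [0.526 0.31  0.114]
22 [0.5044 0.27   0.1128]
head 842 [ 0.619 -0.25   0.225] [ 0.749 -0.135  0.328]
plane 293 [-0.462  0.032  0.886] elev 62.4 az 176.0 [ 0.656  -0.1882  0.313 ]
plane 221 [0.114 0.993 0.011] elev 0.6 az 83.4 [ 0.6687 -0.1516  0.2905]
top purple 5 233.0 282.0 [0.4966 0.2567 0.1078] [0.493 0.252 0.095] [0.511 0.257 0.114]
1 [0.5106 0.2567 0.1137]
head 1304 [ 0.626 -0.247  0.269] [ 0.715 -0.138  0.333]
plane 639 [-0.451  0.053  0.891] elev 63.0 az 173.3 [ 0.6591 -0.1896  0.3168]
plane 289 [-0.456  0.061  0.888] elev 62.6 az 172.4 [ 0.6591 -0.1991  0.3136]
```

```bash
python3 - <<'E'
from h import *
def ray(c,u,v,z):
    K,t,R=cal(c); d=R@np.linalg.inv(K)@[u,v,1]; return t+d*(z-t[2])/d[2]
print("side ray",ray("side",318.3,331.9,.114).round(4))
t=np.load("top0.npz")["im"].astype(int)
for n,f in dict(purple=lambda r,g,b:(r>110)&(b>150)&(g<r-20),red=lambda r,g,b:(r>130)&(g<70)&(b<90),yellow=lambda r,g,b:(r>150)&(g>130)&(b<110),cyan=lambda r,g,b:(r<90)&(g>130)&(b>170),orange=lambda r,g,b:(r>170)&(g>80)&(g<160)&(b<90)).items():
    m=f(t[...,0],t[...,1],t[...,2]); m[:,:195]=0;m[:,315:]=0;m[:250]=0;m[:305]=m[:305];m[305:]=0
    v,u=np.where(m)
    if len(u): print(n,len(u),u.mean().round(1),v.mean().round(1),ray("top",u.mean(),v.mean(),.107).round(4))
A=np.vstack([np.load(f"{c}_pl0.npy") for c in("side","top")])
for el in(28,30):
  az=np.radians(-6);e=np.radians(el)
  x=np.array([np.cos(e)*np.cos(az),np.cos(e)*np.sin(az),np.sin(e)]);y=np.array([-np.sin(az),np.cos(az),0]);z=np.cross(x,y)
  R=np.c_[x,y,z]
  for k,P in(("top",np.load("top_pl0.npy")),("sidetop",np.load("side_pl0.npy")),("sideface",np.load("side_pl1.npy"))):
    q=P@R; print(el,k,np.percentile(q,[1,99],axis=0).round(4).tolist())
  print("pivot candidates: R cols",R.round(3).tolist())
E
```

```text
side ray [0.5013 0.2633 0.114 ]
purple 72 233.2 277.9 [0.5091 0.2548 0.107 ]
red 14 213.8 274.1 [0.5192 0.306  0.107 ]
yellow 36 270.0 269.2 [0.5317 0.1589 0.107 ]
cyan 45 267.9 271.0 [0.5272 0.1645 0.107 ]
orange 8 260.1 271.0 [0.5271 0.1848 0.107 ]
28 top [[0.7118, -0.161, -0.0395], [0.7759, -0.0825, -0.0349]]
28 sidetop [[0.7061, -0.1606, -0.0419], [0.7721, -0.0831, -0.037]]
28 sideface [[0.7099, -0.0831, -0.0973], [0.7728, -0.0786, -0.0411]]
pivot candidates: R cols [[0.878, 0.105, -0.467], [-0.092, 0.995, 0.049], [0.469, 0.0, 0.883]]
30 top [[0.7101, -0.161, -0.0663], [0.7741, -0.0825, -0.0602]]
30 sidetop [[0.7043, -0.1606, -0.068], [0.7702, -0.0831, -0.0622]]
30 sideface [[0.7073, -0.0831, -0.1227], [0.7702, -0.0786, -0.0669]]
pivot candidates: R cols [[0.861, 0.105, -0.497], [-0.091, 0.995, 0.052], [0.5, 0.0, 0.866]]
```

```bash
python3 - <<'E'
from h import *
s=np.load("top0.npz")["im"]
im=cv2.resize(s[258:298,195:275],(800,400),interpolation=cv2.INTER_CUBIC)
for P in ((.501,.259,.114),(.501,.259,.088)):
    for c in("side","top"): print(c,P,proj(c,P).round(1))
cv2.imwrite("pics/c2.png",im[...,::-1])
E
```

```text
side (0.501, 0.259, 0.114) [[318.9 330.4]]
top (0.501, 0.259, 0.114) [[231.  280.7]]
side (0.501, 0.259, 0.088) [[318.8 341. ]]
top (0.501, 0.259, 0.088) [[232.8 281.9]]
```

View pics/c2.png

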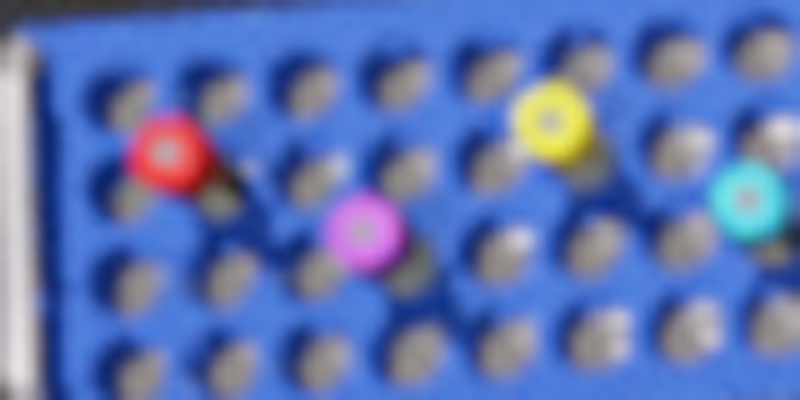

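>>> apply_moves --increments '[{"grip": 0.586, "offset": [1.5, 3, 0], "roll": 1}, {"grip": 0.586, "offset": [3.5, 7, 0], "roll": 2}, {"grip": 0.586, "offset": [5.5, 11, 0], "roll": 3}, {"grip": 0.586, "offset": [7.5, 15, 0], "roll": 4}, {"grip": 0.586, "offset": [9.5, 19, 0], "roll": 5}, {"grip": 0.586, "offset": [11.4, 23, 0], "roll": 6}, {"grip": 0.586, "offset": [13.3, 26.5, 0], "roll": 7}, {"grip": 0.586, "offset": [15.2, 30, 0], "roll": 8}, {"grip": 0.586, "offset": [17.1, 33.5, 0], "roll": 9}, {"grip": 0.586, "offset": [19, 36, 0], "roll": 9.4}]' --newtons 8

```text
clock: 2.03
position: [0.3713, -0.288, 0.223]
tcp_rot: [[0.906, 0.423, 0.0], [0.423, -0.906, -0.001], [-0.0, 0.001, -1.0]]
ft_force: [1.2, -1.0, -0.2]
opening: 0.0375
```

>>> apply_moves --increments '[{"grip": 0.586, "offset": [1, 3.6, 0]}, {"grip": 0.586, "offset": [2, 7.2, 0]}, {"grip": 0.586, "offset": [3, 10.8, 0]}, {"grip": 0.586, "offset": [4, 14.4, 0]}, {"grip": 0.586, "offset": [5, 18, 0]}, {"grip": 0.586, "offset": [6, 21.6, 0]}, {"grip": 0.586, "offset": [7, 25.2, 0]}, {"grip": 0.586, "offset": [8, 28.8, 0]}, {"grip": 0.586, "offset": [9, 32.4, 0]}, {"grip": 0.586, "offset": [10, 36, 0]}]'

```text
invalid input at $.increments[0]: expected keys grip, offset, roll
```

>>> apply_moves --increments '[{"grip": 0.586, "offset": [0.5, 3.5, 0]}, {"grip": 0.586, "offset": [1, 7, 0]}, {"grip": 0.586, "offset": [1.5, 10.5, 0]}, {"grip": 0.586, "offset": [2, 13, -1]}, {"grip": 0.586, "offset": [2.5, 15, -2]}, {"grip": 0.586, "offset": [2.8, 17, -3]}, {"grip": 0.586, "offset": [3, 18, -4]}, {"grip": 0.586, "offset": [3.1, 18.7, -6]}, {"grip": 0.586, "offset": [3.1, 18.8, -8]}, {"grip": 0.586, "offset": [3.1, 18.8, -9]}]'

```text
invalid input at $.increments[0]: expected keys grip, offset, roll
```

>>> apply_moves --increments '[{"grip": 0.586, "offset": [1, 3.6, 0], "roll": 0}, {"grip": 0.586, "offset": [2, 7.2, 0], "roll": 0}, {"grip": 0.586, "offset": [3, 10.8, 0], "roll": 0}, {"grip": 0.586, "offset": [4, 14.4, 0], "roll": 0}, {"grip": 0.586, "offset": [5, 18, 0], "roll": 0}, {"grip": 0.586, "offset": [6, 21.6, 0], "roll": 0}, {"grip": 0.586, "offset": [7, 25.2, 0], "roll": 0}, {"grip": 0.586, "offset": [8, 28.8, 0], "roll": 0}, {"grip": 0.586, "offset": [9, 32.4, 0], "roll": 0}, {"grip": 0.586, "offset": [10, 36, 0], "roll": 0}]'

```text
clock: 2.87
position: [0.4715, 0.0715, 0.223]
tcp_rot: [[0.907, 0.422, 0.001], [0.422, -0.907, -0.0], [0.001, 0.001, -1.0]]
ft_force: [0.4, -0.5, -0.1]
opening: 0.0359
```

>>> apply_moves --increments '[{"grip": 0.586, "offset": [0.5, 3.5, 0], "roll": 0}, {"grip": 0.586, "offset": [1, 7, 0], "roll": 0}, {"grip": 0.586, "offset": [1.5, 10.5, 0], "roll": 0}, {"grip": 0.586, "offset": [2, 13, -1], "roll": 0}, {"grip": 0.586, "offset": [2.5, 15, -2], "roll": 0}, {"grip": 0.586, "offset": [2.8, 17, -3], "roll": 0}, {"grip": 0.586, "offset": [3, 18, -4], "roll": 0}, {"grip": 0.586, "offset": [3.1, 18.7, -6], "roll": 0}, {"grip": 0.586, "offset": [3.1, 18.9, -8], "roll": 0}, {"grip": 0.586, "offset": [3.1, 18.9, -9], "roll": 0}]'

```text
clock: 3.7
position: [0.5012, 0.2589, 0.1305]
tcp_rot: [[0.906, 0.423, -0.003], [0.423, -0.906, -0.001], [-0.003, -0.0, -1.0]]
ft_force: [-1.2, -0.4, -0.0]
opening: 0.0356
```

```bash
python3 - <<'E'
from h import *
o=env.get_obs(); print(o["position"],o["clock"])
s=env.snapshot("side")[0];t=env.snapshot("top")[0]
a=cv2.resize(s[295:375,270:370],(500,400),interpolation=cv2.INTER_CUBIC); b=cv2.resize(t[250:310,200:260],(300,400)[::1] if 0 else (300,300),interpolation=cv2.INTER_CUBIC)
o=np.zeros((400,800,3),np.uint8);o[:,:500]=a;o[:300,500:]=b
cv2.imwrite("pics/c3.png",o[...,::-1])
E
```

```text
[0.50115642 0.25888369 0.13047101] 3.7
```

View pics/c3.png

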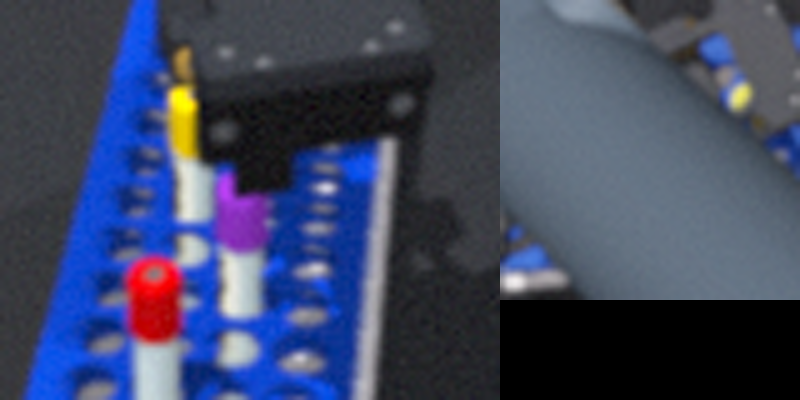

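>>> apply_moves --increments '[{"grip": 0.586, "offset": [0.1, 0.1, -0.8], "roll": 0}, {"grip": 0.586, "offset": [0.1, 0.1, -1.6], "roll": 0}, {"grip": 0.586, "offset": [0.1, 0.1, -2.4], "roll": 0}, {"grip": 0.586, "offset": [0.1, 0.1, -3.2], "roll": 0}, {"grip": 0.586, "offset": [0.1, 0.1, -4], "roll": 0}, {"grip": 0.586, "offset": [0.1, 0.1, -4.8], "roll": 0}, {"grip": 0.586, "offset": [0.1, 0.1, -4.8], "roll": 0}, {"grip": 0.75, "offset": [0.1, 0.1, -4.8], "roll": 0}, {"grip": 0.9, "offset": [0.1, 0.1, -4.8], "roll": 0}, {"grip": 1, "offset": [0.1, 0.1, -4.8], "roll": 0}]' --newtons 8

```text
clock: 4.63
position: [0.5036, 0.2601, 0.085]
tcp_rot: [[0.907, 0.422, 0.001], [0.422, -0.907, 0.0], [0.001, -0.0, -1.0]]
ft_force: [-1.1, -0.1, -0.7]
opening: 0.023
```

>>> apply_moves --increments '[{"grip": 1, "offset": [0, 0, 0], "roll": 0}, {"grip": 1, "offset": [0, 0, 0], "roll": 0}, {"grip": 1, "offset": [0, 0, 0], "roll": 0}, {"grip": 1, "offset": [0, 0, 0], "roll": 0}, {"grip": 1, "offset": [0, 0, 0.5], "roll": 0}, {"grip": 1, "offset": [0, 0, 1], "roll": 0}, {"grip": 1, "offset": [0, 0, 1.5], "roll": 0}, {"grip": 1, "offset": [0, 0, 2], "roll": 0}, {"grip": 1, "offset": [0, 0, 2.5], "roll": 0}, {"grip": 1, "offset": [0, 0, 3], "roll": 0}]'

```text
clock: 5.47
position: [0.5033, 0.2597, 0.1152]
tcp_rot: [[0.907, 0.422, 0.0], [0.422, -0.907, -0.0], [0.0, 0.0, -1.0]]
ft_force: [-0.1, -0.4, 0.1]
opening: 0.019
```

>>> apply_moves --increments '[{"grip": 1, "offset": [0, 0, 1], "roll": 0}, {"grip": 1, "offset": [0, 0, 2], "roll": 0}, {"grip": 1, "offset": [0, 0, 3.5], "roll": 0}, {"grip": 1, "offset": [0, 0, 5], "roll": 0}, {"grip": 1, "offset": [0, 0, 7], "roll": 0}, {"grip": 1, "offset": [0, 0, 9], "roll": 0}, {"grip": 1, "offset": [0, 0, 11], "roll": 0}, {"grip": 1, "offset": [0, 0, 12.5], "roll": 0}, {"grip": 1, "offset": [0, 0, 13.5], "roll": 0}, {"grip": 1, "offset": [0, 0, 14], "roll": 0}]'

```text
clock: 6.3
position: [0.5037, 0.2603, 0.2568]
tcp_rot: [[0.906, 0.422, 0.003], [0.422, -0.906, 0.001], [0.003, 0.0, -1.0]]
ft_force: [-0.0, -1.3, 0.1]
opening: 0.0187
```

```bash
cat > look.py <<'E'
from h import *
import sys
n=sys.argv[1]
o=env.get_obs(); p=np.array(o["position"]); print(p.round(4),o["clock"],o["opening"])
s,d=env.snapshot("side"); np.savez(n+".npz",im=s,d=d,p=p)
g=p+[0,0,.019]; q=proj("side",[p+[0,0,.01],p-[0,0,.03],p-[0,0,.05],p-[0,0,.07]]).round(1); print(q.tolist())
u,v=q[1].round().astype(int); cv2.imwrite(f"pics/{n}.png",cv2.resize(s[v-35:v+35,u-35:u+35],(560,560),interpolation=cv2.INTER_CUBIC)[...,::-1])
for v in q[1:,1].round().astype(int): print(v,u-10,s[v,u-10:u+11].sum(1).tolist(), (s[v,u-10:u+11,0].astype(int)-s[v,u-10:u+11,2]).tolist())
E
python3 look.py l0
```

```text
[0.5037 0.2603 0.2568] 6.3 0.018662115253687953
[[318.0, 260.7], [317.8, 280.3], [317.7, 289.8], [317.6, 299.0]]
280 308 [182, 193, 184, 184, 191, 247, 415, 599, 680, 670, 645, 613, 577, 532, 447, 307, 209, 191, 181, 175, 186] [-6, -8, -7, -3, -8, 0, 7, 14, 6, 3, -4, -17, -22, -18, -18, -14, -10, -8, -10, -4, -6]
290 308 [182, 237, 315, 343, 345, 378, 431, 599, 676, 669, 630, 598, 562, 518, 418, 281, 198, 198, 186, 184, 178] [-24, 11, 111, 204, 213, 123, 33, 11, 5, 3, -10, -19, -17, -18, -16, -13, -5, -6, -8, -8, -8]
299 308 [261, 263, 329, 476, 579, 621, 622, 601, 592, 559, 513, 507, 508, 519, 462, 423, 436, 465, 446, 383, 283] [-80, -141, -150, -87, -29, -11, -14, -20, -23, -22, -28, -50, -84, -97, -83, -64, -84, -141, -193, -187, -96]
```

View pics/l0.png

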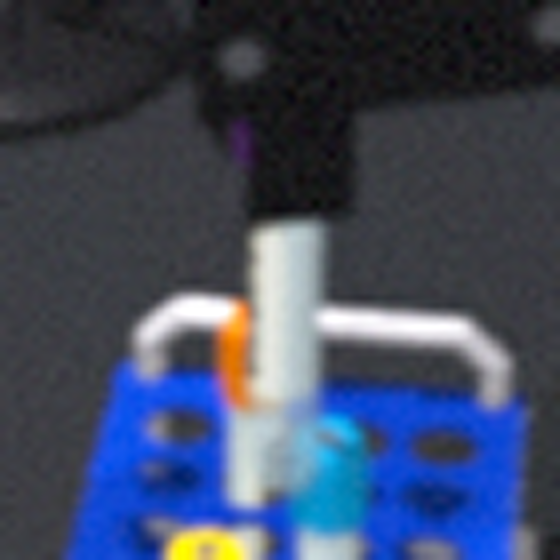

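>>> apply_moves --increments '[{"grip": 1, "offset": [0, 0, 0], "roll": 7}, {"grip": 1, "offset": [0, 0, 0], "roll": 14}, {"grip": 1, "offset": [0, 0, 0], "roll": 21}, {"grip": 1, "offset": [0, 0, 0], "roll": 28}, {"grip": 1, "offset": [0, 0, 0], "roll": 35}, {"grip": 1, "offset": [0, 0, 0], "roll": 42}, {"grip": 1, "offset": [0, 0, 0], "roll": 49}, {"grip": 1, "offset": [0, 0, 0], "roll": 56}, {"grip": 1, "offset": [0, 0, 0], "roll": 63}, {"grip": 1, "offset": [0, 0, 0], "roll": 66}]'

```text
clock: 7.18
position: [0.5028, 0.2593, 0.2535]
tcp_rot: [[-0.022, 1.0, -0.002], [1.0, 0.022, -0.001], [-0.001, -0.002, -1.0]]
ft_force: [1.2, -0.7, -1.7]
opening: 0.019
```

```bash
python3 look.py l1
```

```text
[0.5028 0.2593 0.2535] 7.1833 0.019020663337518118
[[318.6, 262.1], [318.4, 281.7], [318.3, 291.1], [318.2, 300.2]]
282 308 [675, 632, 589, 507, 415, 366, 393, 374, 323, 320, 336, 369, 489, 553, 508, 389, 253, 204, 190, 178, 183] [-4, -5, -1, 20, 74, 120, 80, 22, 7, 6, 8, 9, 12, 9, 0, -8, -5, -5, -7, -10, -9]
291 308 [233, 271, 348, 362, 341, 393, 441, 385, 314, 356, 413, 424, 502, 545, 481, 348, 207, 193, 192, 192, 188] [-107, -51, 65, 178, 224, 182, 101, 28, 5, 8, 9, 10, 13, 8, 4, -9, -15, -17, -12, -14, -15]
300 308 [287, 296, 357, 477, 591, 645, 628, 579, 540, 514, 493, 505, 528, 528, 507, 489, 509, 533, 517, 486, 450] [-158, -182, -156, -87, -30, -6, -9, -16, -22, -22, -30, -59, -89, -99, -104, -118, -143, -184, -227, -254, -210]
```

View pics/l1.png

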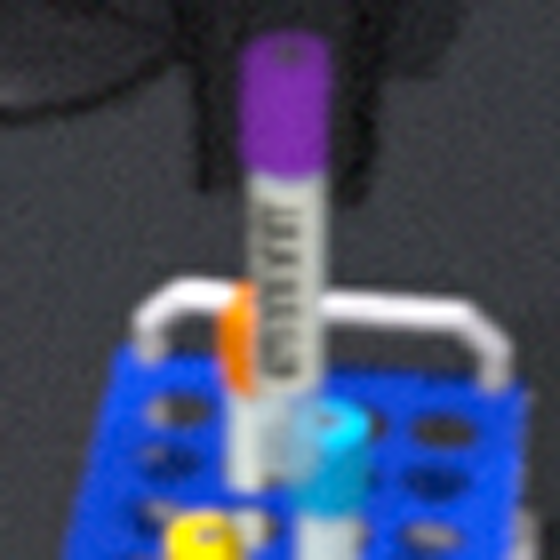

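```bash
python3 - <<'E'
from h import *
for c in("top","side"):
    z=np.load(c+"0.npz"); W=cloud(c,z["d"]); im=z["im"].astype(int)
    bl=(im[...,2]>im[...,0]+60)&(im[...,2]>110)
    for y0 in(.2,.26,.32):
        m=bl&(abs(W[...,1]-y0)<.006)&(abs(W[...,2]-.057)<.006)&(W[...,0]>.4)&(W[...,0]<.65)
        print(c,y0,m.sum(),np.percentile(W[m][:,0],[0,2,98,100]).round(4))
    m=(abs(W[...,1]-.262)<.012)&(W[...,0]>.565)&(W[...,0]<.72)&(W[...,2]>.015); print("beyond",m.sum(), W[m].max(0) if m.any() else "")
E
```

```text
top 0.2 130 [0.4609 0.4613 0.5758 0.5792]
top 0.26 70 [0.4556 0.4558 0.5729 0.5735]
top 0.32 106 [0.4507 0.451  0.5676 0.5683]
beyond 24 [0.57379822 0.27231182 0.06340723]
side 0.2 140 [0.4596 0.4607 0.5755 0.5774]
side 0.26 111 [0.4551 0.4558 0.5712 0.5726]
side 0.32 227 [0.451  0.4525 0.5672 0.5688]
beyond 42 [0.57320357 0.27370904 0.05976869]
```

>>> apply_moves --increments '[{"grip": 1, "offset": [1, 0, 0], "roll": -7}, {"grip": 1, "offset": [2, 0, 0], "roll": -14}, {"grip": 1, "offset": [3, 0, 0], "roll": -21}, {"grip": 1, "offset": [4, 0, 0], "roll": -28}, {"grip": 1, "offset": [5, 0.1, 0], "roll": -35}, {"grip": 1, "offset": [6, 0.2, 0], "roll": -42}, {"grip": 1, "offset": [7, 0.2, 0], "roll": -49}, {"grip": 1, "offset": [8, 0.2, 0], "roll": -56}, {"grip": 1, "offset": [9, 0.2, 0], "roll": -63}, {"grip": 1, "offset": [10.2, 0.2, 0], "roll": -70}]'

```text
clock: 8.07
position: [0.605, 0.2616, 0.2536]
tcp_rot: [[0.936, 0.351, -0.002], [0.351, -0.936, -0.001], [-0.002, 0.0, -1.0]]
ft_force: [-0.2, 0.6, -1.4]
opening: 0.0187
```

>>> apply_moves --increments '[{"grip": 1, "offset": [0, 0, -1], "roll": -7}, {"grip": 1, "offset": [0, 0, -2.5], "roll": -14}, {"grip": 1, "offset": [0, 0, -4], "roll": -17}, {"grip": 1, "offset": [0, 0, -6], "roll": -17}, {"grip": 1, "offset": [0, 0, -8], "roll": -17}, {"grip": 1, "offset": [0, 0, -10], "roll": -17}, {"grip": 1, "offset": [0, 0, -12], "roll": -17}, {"grip": 1, "offset": [0, 0, -13.5], "roll": -17}, {"grip": 1, "offset": [0, 0, -14.2], "roll": -17}, {"grip": 1, "offset": [0, 0, -14.2], "roll": -17}]'

```text
clock: 8.9
position: [0.6038, 0.2609, 0.11]
tcp_rot: [[0.998, 0.069, -0.004], [0.069, -0.998, -0.002], [-0.005, 0.002, -1.0]]
ft_force: [0.4, 0.3, -1.3]
opening: 0.0186
```

>>> apply_moves --increments '[{"grip": 1, "offset": [-0.8, 0, 0.1], "roll": 0}, {"grip": 1, "offset": [-1.6, 0, 0.1], "roll": 0}, {"grip": 1, "offset": [-2.2, 0, 0.1], "roll": 0}, {"grip": 1, "offset": [-2.6, 0, 0.1], "roll": 0}, {"grip": 1, "offset": [-3, 0, 0.1], "roll": 0}, {"grip": 1, "offset": [-3.4, 0, 0.1], "roll": 0}, {"grip": 1, "offset": [-3.8, 0, 0.1], "roll": 0}, {"grip": 1, "offset": [-4.2, 0, 0.1], "roll": 0}, {"grip": 1, "offset": [-4.6, 0, 0.1], "roll": 0}, {"grip": 1, "offset": [-5, 0, 0.1], "roll": 0}]'

```text
clock: 9.73
position: [0.5549, 0.2616, 0.1134]
tcp_rot: [[0.998, 0.069, -0.0], [0.069, -0.998, -0.0], [-0.0, 0.0, -1.0]]
ft_force: [1.1, 0.1, 1.3]
opening: 0.0188
```

```bash
python3 look.py l2
```

```text
[0.5549 0.2616 0.1134] 9.7333 0.018770974746019877
[[290.2, 323.4], [290.7, 339.7], [291.0, 347.6], [291.2, 355.3]]
340 281 [705, 670, 616, 569, 515, 455, 366, 319, 295, 284, 268, 231, 237, 247, 248, 249, 252, 224, 217, 192, 233] [0, -11, -22, -19, -22, -47, -112, -169, -193, -179, -165, -151, -147, -146, -121, -110, -121, -134, -122, -138, -126]
348 281 [522, 429, 311, 208, 174, 173, 178, 152, 155, 188, 173, 191, 213, 235, 257, 277, 250, 227, 250, 254, 260] [-19, -25, -47, -85, -101, -100, -95, -112, -116, -108, -115, -113, -115, -110, -60, 34, 117, 154, 128, 92, 80]
355 281 [311, 301, 281, 276, 295, 310, 299, 287, 275, 322, 366, 375, 362, 338, 311, 239, 189, 164, 193, 179, 181] [-180, -198, -201, -207, -192, -191, -193, -174, -127, -68, -28, -12, -21, -21, 36, 110, 151, 164, 165, 179, 181]
```

View pics/l2.png

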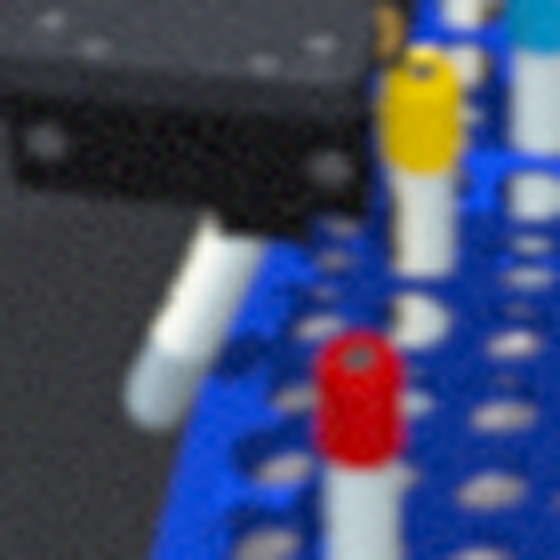

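```bash
cat > tilt.py <<'E'
from h import *
def foot(p,R,th,L=.092,off=(0,0)):
    t=np.radians(th); return p+R@[0,0,-.019]+L*(np.sin(t)*R[:,0]+np.cos(t)*np.array([0,0,-1]))
E
python3 - <<'E'
from tilt import *
o=env.get_obs();p=np.array(o["position"]);R=np.array(o["tcp_rot"])
for th in(18,20,22,24,26,28): print(th,proj("side",[foot(p,R,th,.092),foot(p,R,th,.045)]).round(1).tolist())
W=cloud("side",np.load("l2.npz")["d"]); 
for (cx,cy) in((152,398),(175,350),(200,300),(220,260)): print(W[int(305+cy/8),int(256+cx/8)].round(4))
E
```

```text
18 [[277.3, 353.5], [283.9, 336.7]]
20 [[275.8, 352.9], [283.1, 336.4]]
22 [[274.2, 352.3], [282.4, 336.1]]
24 [[272.7, 351.7], [281.6, 335.8]]
26 [[271.2, 351.0], [280.9, 335.5]]
28 [[269.8, 350.3], [280.1, 335.1]]
[0.5843 0.2722 0.051 ]
[0.5802 0.2703 0.0655]
[0.5719 0.2698 0.0818]
[0.5671 0.2711 0.0963]
```

>>> apply_moves --increments '[{"grip": 1, "offset": [-0.3, 0, 0], "roll": 0}, {"grip": 1, "offset": [-0.6, 0, 0], "roll": 0}, {"grip": 1, "offset": [-0.9, 0, 0], "roll": 0}, {"grip": 1, "offset": [-1.2, 0, 0], "roll": 0}, {"grip": 1, "offset": [-1.35, 0, 0], "roll": 0}, {"grip": 1, "offset": [-1.35, 0, 0], "roll": 0}, {"grip": 1, "offset": [-1.35, 0, 0.5], "roll": 0}, {"grip": 1, "offset": [-1.35, 0, 2], "roll": 0}, {"grip": 1, "offset": [-1.35, 0, 4], "roll": 0}, {"grip": 1, "offset": [-1.35, 0, 5], "roll": 0}]'

```text
clock: 10.62
position: [0.5423, 0.2625, 0.1657]
tcp_rot: [[0.998, 0.069, 0.002], [0.069, -0.998, 0.001], [0.002, -0.001, -1.0]]
ft_force: [0.2, -0.1, -0.3]
opening: 0.0185
```

```bash
cat > meas.py <<'E'
from tilt import *
import sys
o=env.get_obs();p=np.array(o["position"]);R=np.array(o["tcp_rot"]); print(p.round(4),R[:,0].round(3),o["opening"],o["clock"])
s,d=env.snapshot("side"); W=cloud("side",d)
q=(W-p)@R  # tool frame: x label dir, z down
im=s.astype(int)
m=(q[...,2]>.005)&(q[...,2]<.08)&(abs(q[...,1])<.02)&(q[...,0]>-.02)&(q[...,0]<.09)&(im.sum(2)>330)&(abs(im[...,0]-im[...,2])<70)
P=q[m]; v,u=np.where(m)
c=P.mean(0); a=np.linalg.svd(P-c)[2][0]; a*=np.sign(a[2])
print(len(P),"axis",a.round(3),"tilt xz",np.degrees(np.arctan2(a[0],a[2])).round(1),"y lean",np.degrees(np.arctan2(a[1],a[2])).round(1),"c",c.round(4),"maxz",P[:,2].max().round(3))
px=np.c_[u,v]; cc=px.mean(0); b=np.linalg.svd(px-cc)[2][0]; b*=np.sign(b[1]); print("img axis deg",np.degrees(np.arctan2(b[0],b[1])).round(1),cc)
for th in(24,28,32,36):
    e=proj("side",[foot(p,R,th,.03),foot(p,R,th,.09)]); w=e[1]-e[0]; print(th,np.degrees(np.arctan2(*w)).round(1),e[1].round(1))
if len(sys.argv)>1:
    u,v=cc.astype(int); cv2.imwrite(f"pics/{sys.argv[1]}.png",cv2.resize(s[v-50:v+50,u-50:u+50],(600,600),interpolation=cv2.INTER_CUBIC)[...,::-1])
E
python3 meas.py
```

```text
[0.5423 0.2625 0.1657] [0.998 0.069 0.002] 0.01852038983433899 10.6167
233 axis [0.492 0.002 0.871] tilt xz 29.4 y lean 0.1 c [ 0.0283 -0.0068  0.0356] maxz 0.067
img axis deg -35.4 [280.86695279 322.70815451]
24 -28.8 [277.8 331.4]
28 -33.7 [274.8 330. ]
32 -38.5 [271.9 328.5]
36 -43.2 [269.1 326.8]
```

>>> apply_moves --increments '[{"grip": 1, "offset": [0, 0, 2], "roll": 0}, {"grip": 1, "offset": [-0.5, -1, 4], "roll": -1}, {"grip": 1, "offset": [-1.5, -3, 6], "roll": -2}, {"grip": 1, "offset": [-2.5, -6, 7.1], "roll": -3}, {"grip": 1, "offset": [-3.5, -9.5, 7.1], "roll": -4}, {"grip": 1, "offset": [-4.5, -13, 7.1], "roll": -5}, {"grip": 1, "offset": [-5.5, -16.5, 7.1], "roll": -5}, {"grip": 1, "offset": [-6, -20, 7.1], "roll": -5}, {"grip": 1, "offset": [-6, -23, 7.1], "roll": -5}, {"grip": 1, "offset": [-6, -26, 7.1], "roll": -5}]' --newtons 15

```text
clock: 11.5
position: [0.4808, -0.0, 0.2344]
tcp_rot: [[1.0, -0.019, -0.0], [-0.019, -1.0, -0.001], [-0.0, 0.001, -1.0]]
ft_force: [0.4, -0.2, -0.6]
opening: 0.0186
```

>>> apply_moves --increments '[{"grip": 1, "offset": [0, -3, 0], "roll": 0}, {"grip": 1, "offset": [0, -6, 0], "roll": 0}, {"grip": 1, "offset": [0, -9, 0], "roll": 0}, {"grip": 1, "offset": [0, -12, 0], "roll": 0}, {"grip": 1, "offset": [0, -14, 0], "roll": 0}, {"grip": 1, "offset": [0, -16, 0], "roll": 0}, {"grip": 1, "offset": [0, -17.5, 0], "roll": 0}, {"grip": 1, "offset": [0, -18, 0], "roll": 0}, {"grip": 1, "offset": [0.5, -18.2, 0], "roll": 0}, {"grip": 1, "offset": [1, -18.2, 0], "roll": 0}]'

```text
clock: 12.33
position: [0.492, -0.1798, 0.2344]
tcp_rot: [[1.0, -0.018, -0.0], [-0.018, -1.0, 0.0], [-0.0, -0.0, -1.0]]
ft_force: [0.3, -0.1, -0.9]
opening: 0.0183
```

```bash
python3 meas.py f0
```

```text
[ 0.492  -0.1798  0.2344] [ 1.    -0.018 -0.   ] 0.01825674213948275 12.3333
136 axis [0.473 0.011 0.881] tilt xz 28.2 y lean 0.7 c [ 0.0275 -0.0068  0.0371] maxz 0.072
img axis deg -33.0 [344.32352941 196.28676471]
24 -28.6 [340.9 204.1]
28 -32.8 [338.9 202.9]
32 -37.0 [336.9 201.6]
36 -41.2 [335.  200.2]
```

View pics/f0.png

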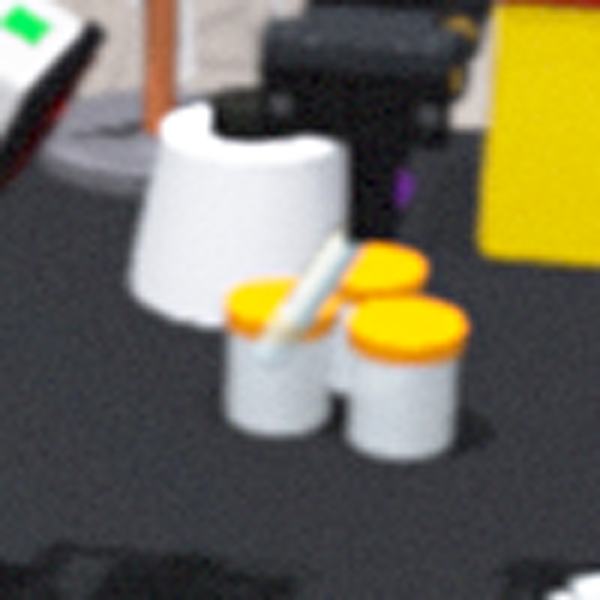

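>>> apply_moves --increments '[{"grip": 1, "offset": [0.3, 0, 0.1], "roll": 0}, {"grip": 1, "offset": [0.7, 0, 0.2], "roll": 0}, {"grip": 1, "offset": [1.1, 0, 0.3], "roll": 0}, {"grip": 1, "offset": [1.5, 0, 0.3], "roll": 0}, {"grip": 1, "offset": [1.9, 0, 0.3], "roll": 0}, {"grip": 1, "offset": [2.3, 0, 0.3], "roll": 0}, {"grip": 1, "offset": [2.7, 0, 0.3], "roll": 0}, {"grip": 1, "offset": [3, 0, 0.3], "roll": 0}, {"grip": 1, "offset": [3.2, 0, 0.3], "roll": 0}, {"grip": 1, "offset": [3.2, 0, 0.3], "roll": 0}]'

```text
clock: 13.22
position: [0.5241, -0.1802, 0.2375]
tcp_rot: [[1.0, -0.018, 0.0], [-0.018, -1.0, 0.0], [0.0, -0.0, -1.0]]
ft_force: [0.1, 0.3, -0.7]
opening: 0.0184
```

```bash
python3 meas.py; python3 - <<'E'
from tilt import *
o=env.get_obs();p=np.array(o["position"]);R=np.array(o["tcp_rot"])
th=28.7; mid=foot(p,R,th,.045)-.002*R[:,0]
s,d=env.snapshot("side");W=cloud("side",d);im=s.astype(int)
t,dt=env.snapshot("top")
for az,el in((-6,29),(-6,27.5),(-5,31)):
    a,e=np.radians([az,el]); x=np.array([np.cos(e)*np.cos(a),np.cos(e)*np.sin(a),np.sin(e)]);y=np.array([-np.sin(a),np.cos(a),0]);z=np.cross(x,y);S=np.c_[x,y,z]
    q=W@S; m=(abs(W[...,0]-.62)<.05)&(abs(W[...,1]+.19)<.05)&(abs(W[...,2]-.27)<.05)&(im[...,0]>im[...,1]+35)&(im[...,0]>50)
    w=q[m]; print(az,el,m.sum(),"red window pts",np.median(w,0).round(4),w.min(0).round(4),w.max(0).round(4))
    for wp in ([.636,-.189,.268],): print("mid",mid.round(4),"in window",((mid-wp)@S).round(4))
P=W[m]; 
if len(P)>10:
    c=P.mean(0); n=np.linalg.svd(P-c)[2][2]; n*=np.sign(n[0]); print("win normal",n.round(3),"el",np.degrees(np.arcsin(n[2])).round(1),"az",np.degrees(np.arctan2(n[1],n[0])).round(1),c.round(4))
uv=proj("side",[mid,[.636,-.189,.268]]).round().astype(int)
for k in uv: cv2.circle(s,tuple(int(i) for i in k),1,(0,255,0),-1)
u,v=uv.mean(0).astype(int); A=cv2.resize(s[v-40:v+40,u-40:u+40],(400,400),interpolation=cv2.INTER_CUBIC)
u,v=proj("top",[.62,-.189,.268])[0].astype(int); B=cv2.resize(t[v-40:v+40,u-40:u+40],(400,400),interpolation=cv2.INTER_CUBIC)
cv2.imwrite("pics/g0.png",np.hstack([A,B])[...,::-1])
E
```

```text
[ 0.5241 -0.1802  0.2375] [ 1.    -0.018  0.   ] 0.018404681762578843 13.2167
137 axis [0.519 0.013 0.855] tilt xz 31.2 y lean 0.9 c [ 0.0262 -0.0073  0.0349] maxz 0.069
img axis deg -35.5 [332.69343066 193.44525547]
24 -27.7 [329.1 201.9]
28 -32.0 [327.  200.7]
32 -36.2 [325.  199.5]
36 -40.5 [323.2 198.1]
-6 29 8 red window pts [ 0.6981 -0.1044 -0.0696] [ 0.6976 -0.1295 -0.0794] [ 0.6985 -0.0885 -0.0613]
mid [ 0.5435 -0.1806  0.217 ] in window [-0.106  -0.0013  0.0004]
-6 27.5 8 red window pts [ 0.6997 -0.1044 -0.0513] [ 0.6991 -0.1295 -0.0611] [ 0.7003 -0.0885 -0.043 ]
mid [ 0.5435 -0.1806  0.217 ] in window [-0.106  -0.0013 -0.0023]
-5 31 8 red window pts [ 0.6937 -0.1156 -0.0929] [ 0.6932 -0.1408 -0.1026] [ 0.6939 -0.0997 -0.0847]
mid [ 0.5435 -0.1806  0.217 ] in window [-0.1059  0.0003  0.0041]
```

View pics/g0.png

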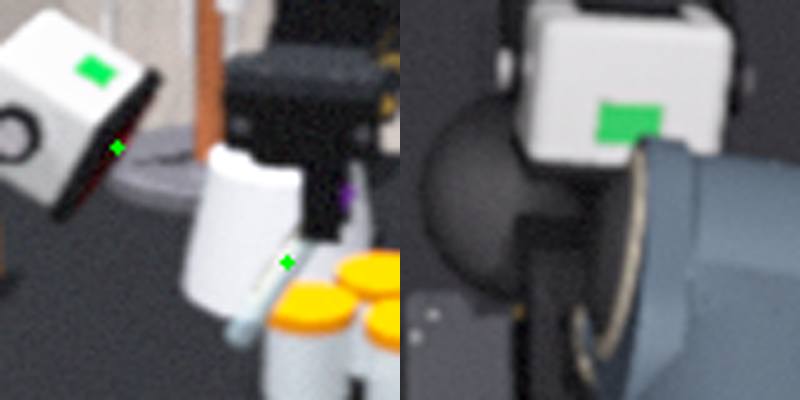

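```bash
python3 - <<'E'
from station import env
o=env.get_obs(); print(o["clock"],max(abs(v) for v in o["joint_velocities"]),o["opening"])
print(env.finish_job())
E
```

```text
13.3667 0.00465700119736149 0.01792970926286246
the job is handed in; nothing more can be done
None
```

I handed the job in at 13.4 s of the 38 s allowed, with the purple tube held in front of the scanner window. No verdict is reported, so the numbers below are my own last checks.

**What I did**
- I gripped the tube by its cap at 8 N and drew it straight up.
- I then turned the tube so its barcode faced the side camera, to see which way the label faced. It was about 5° off the tool's x axis.
- The tool can only turn about vertical, so I slanted the tube by pressing its glass lightly against the rack's upper plate edge. The wrist force readings stayed under about 2 N.
- I raised the grip to 15 N, carried the tube to the scanner and handed in.

**Last checks**

| Check | Result |
|---|---|
| Distance before the window | about 10.6 cm |
| Off the window's centre line | within about 4 mm |
| Height of the tube's centre | about 0.217 m |
| Tube tilt from vertical | 28–31° across readings |
| Window elevation, for comparison | about 27–29°; the task gives 29–43° |
| Label direction | about 6° to the robot's right, matching the window |
| Arm | nearly still (joint speeds under 0.005 rad/s), opening about 18 mm, tube held |

**What was less certain**
- My plane fits put the window's elevation 1–2° below the range the task gives.
- A repeat of that fit on the window glass itself failed, because too few red pixels were visible.
- The label direction comes from one blurred view of the barcode and is good to about 5°. I could not see the label again in the final pose.

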